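# Index a coated board round to the fume extractor

### The job

The freshly coated board sits on a swing arm that is locked by a spring index pin. Hook the fingertips under the pin's pull ring (do not pinch it) and lift the pin clear of its hole, swing the arm by one hole towards the side where the black extraction nozzle stands, and let the pin spring back fully home in that hole. Then draw the fingers out of the ring; do not touch the wet board, handle the ring gently, and leave everything else on the bench where it is.

Things in the scene. Friction and masses are not known exactly. Their poses are not given: they have to be found in the camera images.
- fixture: Board holder, fixed: T-shaped steel base plate 240 x 360 x 12 mm with an aluminium arc (top 30 mm up) of five square index holes on a 160 mm radius about the arm's pivot, 0.40 rad (64 mm) apart. Origin on the bench under the vertical pivot; the middle hole lies 160 mm from it along the fixture's -x (towards the robot); y to the left seen from the robot; z up.
- swing_arm (a joint): Angle of the flat grey swing arm about the fixture's pivot, rad: 0 in the middle hole (the start), positive with its pin end swung to the fixture's +y; next holes +0.40 and -0.40. The seated pin locks it (0.006 play); with the pin drawn it swings with about 1 N at the ring and stays put. 40 mm wide, 183 mm long, top 42 mm above the bench.
- index_pin (a joint): Height of the spring index pin above fully home, m, 0 to 0.026; straight up; clear of the hole at 0.012. Needs about 6 N at first, 9 N at 0.020. 12 mm thick, round-ended, 160 mm from the pivot, in a brass boss 25 mm across whose top is 66 mm above the bench. It springs into a hole by itself when within about 4 mm of it and rides on the arc between holes.
- ring: Steel pull ring fixed rigidly upright on the index pin: wire 6 mm thick, opening 60 mm, 72 mm over all. Origin at its centre, 108 mm above the bench with the pin home. Its x axis points along the arm to the pivot and is the axis of the opening (fingers enter along +x, from the robot's side). It turns and rises with arm and pin. It must never bear over 35 N.
- ring_top (a point): Underside of the top of the pull ring, where a fingertip lifts it: 30 mm above the ring's centre; it moves with the ring.
- board (a point): White circuit board, freshly coated, 60 x 86 mm and 2.5 mm thick, clipped on the swing arm between pivot and ring. The point is the centre of its top, 78 mm from the pivot, 48 mm above the bench; the orange parts on it rise to 55 mm. Not to be touched.
- nozzle: Black fume extraction nozzle: a round foot 90 mm across, a thin bent post and a wide black funnel 84 mm across about 160 mm above the bench. Fixed. It stands level with the pivot, left or right of it: this side gives the direction of the swing. Origin on the bench under the foot's centre.
- bottle: White bottle with a blue cap, 60 mm across, 150 mm tall, on the other side of the pivot. Origin at the centre of its underside. Leave alone.
- jar_a: Clear jar with red lid, 52 mm across, 70 mm tall, left of the holder. Origin at the centre of its underside. Leave alone.
- jar_b: The same jar, right of the holder. Leave alone.
- dish: White dish 72 mm across, 16 mm high, left in front of the holder. Origin under its centre. Leave alone.
- blue_cap: Blue bottle cap 42 mm across, 22 mm high, in front of the holder. Origin under its centre. Leave alone.
- brush: Brush 170 mm long with a wooden handle, lying in front of the holder on the right. Leave alone.
- foam_block: White block 50 x 80 x 30 mm on the right. Origin under its centre. Leave alone.

How it is judged (in metres and radians):
On the way, in this order (a step that is already met when the one before it is completed fails the run):
1. the index pin is lifted clear of the middle hole (value of joint index_pin above 0.012 m), for 0.1 s.
2. the arm is at the next hole on the nozzle's side with the pin fully home (((y of nozzle in the frame of fixture above 0 m and value of joint swing_arm between 0.37 and 0.43 rad) or (y of nozzle in the frame of fixture below 0 m and value of joint swing_arm between -0.43 and -0.37 rad)) and value of joint index_pin below 0.002 m), for 0.2 s.
At the end, for the whole second after the job is handed in: The swing arm is at rest within 0.03 rad of the next hole on the nozzle's side (+0.40 if the nozzle stands on the fixture's +y side, else -0.40) and the index pin is within 2 mm of fully home (all of step 2 and velocity of joint swing_arm between -0.05 and 0.05 rad/s); the robot touches nothing.
It fails at once if the ring is pinched or hauled with more than 35 N (contact force between the fingers and ring above 35 N).
It fails at once if the wet board is touched (contact force between any of the fingers, the arm and swing_arm_c0 above 1 N).
It fails at once if a bystander is moved by more than 20 mm (distance of any of bottle, jar_a, jar_b, dish, blue_cap, brush, foam_block from where it was at the start of the episode above 0.02 m).
It also fails if it takes over 56 s, if anything falls off the work surface, if the arm or the gripper's body presses on something with over 40 N, if the wrist force passes 120 N, or if a joint passes its speed limit or range.

### The arm

A 6-joint arm with a two-finger parallel gripper is mounted at the origin on the work surface. World frame = base frame: x ahead of the robot, y to its left, z up, the work surface at z = 0. Lengths are in mm, angles in rad, forces in N, time in s.
With the tool pointing down it reaches from about 300 to 875 mm from the base axis. Payload 6.4 kg.
Tool frame: the origin (TCP) lies on the centre line of the jaws, within the pads' length; the fingertips stand 8 mm ahead of it and the grasp point (between the pads) lies 11 mm behind it; z points along the fingers, y is the line along which they close (so a half turn about z gives the same grasp; the last joint's range is limited). The gripper opens to 85 mm and grips with 20 to 120 N. Pads are 22 mm wide; open, the fingers measure 114 mm over their backs; the gripper's body (76 mm by 85 mm) begins 54 mm behind the grasp point. The pads swing forward as they close: fully open they stand 13 mm farther back than shut.
Start: joints at [1.111, 0.181, 1.607, -0, 1.354, -0.206], TCP at [144.361, 556.598, 239.288] pointing down, gripper open.
Joint ranges: [-2.99, 2.99], [-0.89, 2.07], [0.3, 2.58], [-1.14, 4.28], [0, 2.63], [-3.12, 3.12]. Speed limits (rad/s): [2.57, 2.57, 3.01, 3.14, 3.14, 3.14].

### API

Orientations are given as a rotation vector (axis times angle).
In Python, from cell import r gives the robot as it stands.
- The arm moves only by the tool apply_moves, never from a script. Its arguments are lists of equal length, an entry for each row: "offset": the shift along the tool's x, y, z in units of 0.4 m (1.0 is 0.4 m), a list of three; "twist": the turn about the tool's z in units of 180 degrees (1.0 is 180 degrees). A call has exactly 5 rows; each row is the pose to reach, as a shift and turn from the pose commanded when the call began, along the tool's axes at that moment, turning the shorter way round; what a row does not reach only later rows make up. A row lasts 1/12 s, in which the tool goes at most 41.7 mm and 7.16 degrees, less where a joint would pass 70% of its speed; a pose out of reach is approached as far as the arm can. A call with a number of a shift or a turn outside -1 to 1 is refused whole. A call with a gripper value outside its range is refused whole. "jaw" is the gripper command: -1 is fully open, 1 is shut, values between are in proportion, set as the call begins (left out, the last holds). The fingers move at their own pace and stop on an object; the grip force is fixed at half the most. Time passes only in rows, so rows that repeat a pose let the fingers close, or fill a call up. It gives the time, the measured TCP pose, the force, the opening and the grip force at its end, in the units of the state.
- r.get_obs(): the state, without advancing time (a new reading comes with each control period).
- r.camera(name): name is "scene" or "side" or "wrist"; returns the picture (384x512x3 uint8, red, green, blue); there is no depth.
- r.camera_model(name): a dict with "fovy" (degrees; the focal length in pixels is half the picture's height over the tangent of half this angle, whatever the lens; pixels are square), "cx", "cy" (the principal point, pixels), "k1" (the pictures are not rectified: a ray, as slopes to the right and down, at radius r is drawn at 1 + k1 r^2 times it, then the intrinsics apply), "camera_from_world" (4x4, takes a point from world to camera coordinates); the wrist camera has in their place "tool_from_camera" (4x4, takes a point from camera to tool coordinates, whose origin is the TCP and whose axes are the flange's). Camera axes: x right, y down, z forward; pixel columns grow to the right and rows downward; lengths in mm; the calibration is good to about 2 mm. A picture is of the moment at which its call begins: read the wrist's pose just before it. camera_model takes no time and is no camera call.
- r.finish_job(): hands the job in; it is judged then, once.
The state is a dict: "time_s": time; "qpos": joint angles; "dq": joint speeds; "tau": joint torques, N m; "eef_pos": TCP position; "tcp_rot": TCP orientation; "wrist_force": force on the tool from outside, world axes, zero at the start; "torque": the same for the moment, N m; "finger_gap": finger opening in mm; "gripper_force": force on a finger pad.
Only numpy, scipy, OpenCV 4.12 (cv2) and the standard library are available. Lean on these libraries where they do the work, as an engineer would, in place of code of your own. Each camera call takes 0.05 s, during which the arm holds its last target. There are 200 camera calls.

## Working session

There is one attempt and no reset: what is moved stays moved. The work goes in short steps, Python scripts to look and compute and a tool call to move; the robot and the scene stay as the last step left them, time stands still between calls to the robot, and variables do not carry over. Pictures are saved under pics/ and viewed, at most 12 in all, crops included, and the job is handed in when it is done.

Besides the shell and the picture viewer there is one more tool, called after "Call:" by a JSON object that holds its "fn" and its "kwargs". apply_moves: Moves the arm, as the interface text tells. Its arguments: {"type":"object","properties":{"offset":{"type":"array","items":{"type":"array","items":{"type":"number","minimum":-1,"maximum":1}}},"twist":{"type":"array","items":{"type":"number","minimum":-1,"maximum":1}},"jaw":{"type":"number"}},"required":["offset","twist"]}

```bash
mkdir -p pics; ls; python3 - <<'E'
from cell import r
import cv2,numpy as np
np.set_printoptions(precision=4,suppress=True)
print(r.get_obs())
for n in ("scene","side"):
    cv2.imwrite(f"pics/{n}0.png",r.camera(n)[:,:,::-1]); print(n,r.camera_model(n))
print(r.camera_model("wrist"))
E
```

```text
pics
{'time_s': 0.0, 'qpos': array([ 1.1107,  0.1816,  1.608 ,  0.    ,  1.3538, -0.2063]), 'dq': array([-0.0013, -0.0008,  0.0006,  0.0003, -0.0005,  0.001 ]), 'tau': array([ -0.0008, -44.4902, -35.1314,  -0.0005,   0.0094,   0.    ]), 'eef_pos': array([144.1291, 556.076 , 238.3717]), 'tcp_rot': array([-0.3975, -3.1157,  0.0027]), 'wrist_force': array([-1.2858, -0.1945, -0.1363]), 'torque': array([-0.0226,  0.0149, -0.0292]), 'gripper_force': 0.0, 'finger_gap': 85.61871814718222}
scene {'fovy': 47.400544843100384, 'cx': 257.69182584394196, 'cy': 189.76750907035034, 'k1': -0.01725966481113201, 'camera_from_world': array([[  -0.1737,    0.9848,    0.0083,  110.2336],
       [   0.5313,    0.1008,   -0.8411, -227.6909],
       [  -0.8292,   -0.1417,   -0.5408, 1742.9998],
       [   0.    ,    0.    ,    0.    ,    1.    ]])}
side {'fovy': 47.96676909373522, 'cx': 252.73718935609614, 'cy': 192.75839211628463, 'k1': -0.013633953139799045, 'camera_from_world': array([[  -0.9323,   -0.3617,    0.0048,  542.8878],
       [  -0.2543,    0.646 ,   -0.7197,  217.3301],
       [   0.2573,   -0.6722,   -0.6943, 1058.7572],
       [   0.    ,    0.    ,    0.    ,    1.    ]])}
{'fovy': 59.01496063408136, 'cx': 255.74745618075042, 'cy': 194.12123068819398, 'k1': -0.005648055578048571, 'tool_from_camera': array([[  -0.0008,   -0.9657,   -0.2595,   66.3843],
       [   1.    ,   -0.0007,   -0.0004,    0.232 ],
       [   0.0002,   -0.2595,    0.9657, -134.5114],
       [   0.    ,    0.    ,    0.    ,    1.    ]])}
```

View pics/scene0.png

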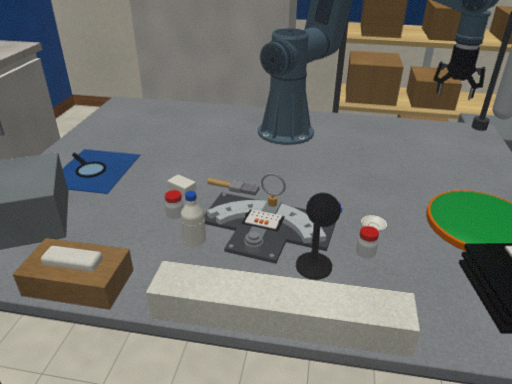

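View pics/side0.png

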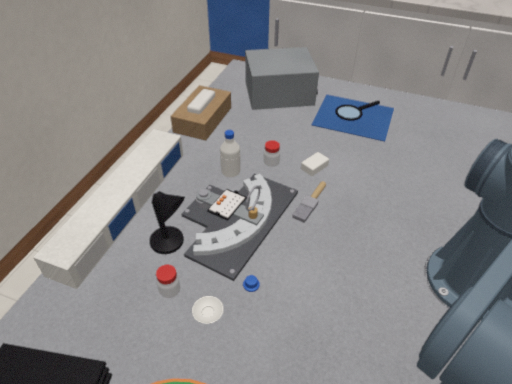

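Nozzle is at scene (314,265), right of the pivot in that view, which is the +y side. The ring is at scene (273,186) and edge-on at side (254,197). Next I'll zoom in on both views and look at the fingers closed.

Call:
{"fn": "apply_moves", "kwargs": {"offset": [[0,0,0],[0,0,0],[0,0,0],[0,0,0],[0,0,0]], "twist": [0,0,0,0,0], "jaw": 1}}

```text
time_s: 0.52
eef_pos: [144.4, 556.6, 239.3]
tcp_rot: [-0.398, -3.116, 0.0]
wrist_force: [-0.4, 0.2, 0.6]
finger_gap: 25.5
gripper_force: 0.0
```

```bash
python3 - <<'E'
from cell import r
import cv2,numpy as np
a=cv2.imread("pics/scene0.png")[160:285,190:390]; b=cv2.imread("pics/side0.png")[165:275,140:310]
a=cv2.resize(a,(800,500),interpolation=cv2.INTER_CUBIC)
b=cv2.resize(b,(680,440),interpolation=cv2.INTER_CUBIC)
cv2.imwrite("pics/a.png",a);cv2.imwrite("pics/b.png",b)
o=r.get_obs();print(o['finger_gap'],o['eef_pos'],o['time_s'])
w=r.camera("wrist")[:,:,::-1];s=r.camera("scene")[0:110,430:512,::-1]
s=cv2.resize(s,None,fx=3.49,fy=3.49,interpolation=cv2.INTER_CUBIC)[:384]
cv2.imwrite("pics/c.png",np.hstack([w,s]))
E
```

```text
25.51477399762349 [144.35027006 556.56692398 239.2506192 ] 0.5167
```

View pics/a.png

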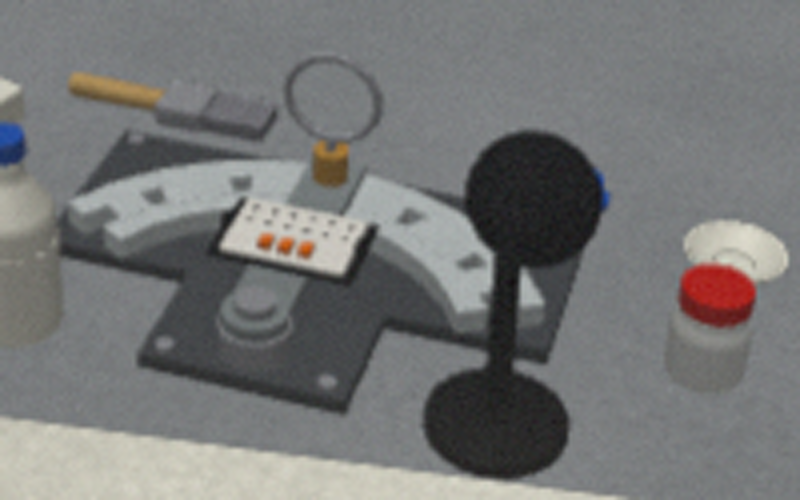

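View pics/b.png

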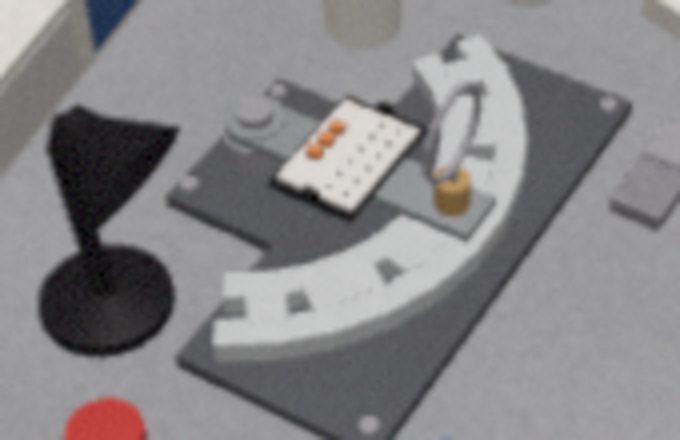

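View pics/c.png

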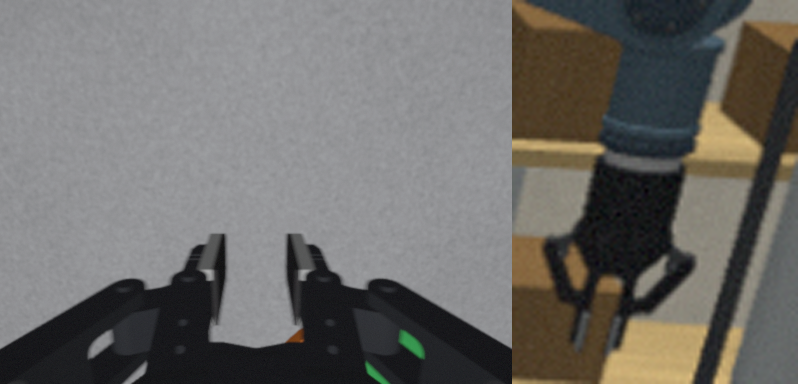

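```bash
cat > h.py <<'E'
from cell import r
import numpy as np, cv2
def ray(n,u,v):
    m=r.camera_model(n); f=192/np.tan(np.radians(m['fovy']/2))
    K=np.array([[f,0,m['cx']],[0,f,m['cy']],[0,0,1]])
    p=cv2.undistortPoints(np.array([[[u,v]]],float),K,np.array([m['k1'],0,0,0,0]))[0,0]
    T=m['camera_from_world'];R=T[:3,:3]
    d=R.T@np.array([p[0],p[1],1]); return -R.T@T[:3,3],d/np.linalg.norm(d)
def plane(n,u,v,z):
    c,d=ray(n,u,v); return c+d*(z-c[2])/d[2]
def tri(p,q):
    (a,d),(b,e)=ray('scene',*p),ray('side',*q)
    s=np.linalg.lstsq(np.c_[d,-e],b-a,rcond=None)[0]; x,y=a+s[0]*d,b+s[1]*e
    return (x+y)/2,np.linalg.norm(x-y)
S=lambda u,v:(190+(u+.5)/4-.5,160+(v+.5)/4-.5)
D=lambda u,v:(140+(u+.5)/4-.5,165+(v+.5)/4-.5)
E
python3 - <<'E'
from h import *
np.set_printoptions(precision=1,suppress=True)
print('boss',plane('scene',*S(331,149),66),plane('side',*D(453,178),66),tri(S(331,149),D(453,178)))
print('ringc scene at108',plane('scene',*S(334,98),108))
for a in [(138,137),(163,344),(327,382)]: print('sbolt',plane('scene',*S(*a),13))
for a in [(608,103),(278,90),(187,183),(368,424)]: print('dbolt',plane('side',*D(*a),13))
print('pivot',tri(S(252,300),D(255,113)))
print('foot',plane('scene',*S(496,420),6),plane('side',*D(107,299),6))
print('funnel',tri(S(534,197),D(122,128)))
E
```

```text
boss [565.2  29.3  66. ] [571.1  28.9  66. ] (array([570.1,  30.4,  68.7]), np.float64(1.4102768635762666))
ringc scene at108 [564.3  30.1 108. ]
sbolt [ 497.3 -128.9   13. ]
sbolt [732.7 -54.9  13. ]
sbolt [749.9  55.4  13. ]
dbolt [ 510.8 -131.7   13. ]
dbolt [742.5 -55.4  13. ]
dbolt [760.9  54.1  13. ]
dbolt [562.  196.2  13. ]
pivot (array([727.3,   4.7,  51.6]), np.float64(5.111883527133819))
foot [757.9 163.1   6. ] [764.7 162.4   6. ]
funnel (array([735.2, 164.5, 167.5]), np.float64(17.702990025647093))
```

Call:
{"fn": "apply_moves", "kwargs": {"offset": [[-0.068,-0.05,-0.003],[-0.136,-0.101,-0.006],[-0.204,-0.151,-0.009],[-0.272,-0.202,-0.011],[-0.34,-0.252,-0.013]], "twist": [0,0,0,0,0]}}

```text
time_s: 1.03
eef_pos: [251.3, 423.7, 244.7]
tcp_rot: [0.396, 3.116, 0.0]
wrist_force: [-0.0, -0.4, -0.4]
finger_gap: -0.0
gripper_force: 0.0
```

Call:
{"fn": "apply_moves", "kwargs": {"offset": [[-0.068,-0.05,-0.003],[-0.136,-0.101,-0.006],[-0.204,-0.151,-0.009],[-0.272,-0.202,-0.011],[-0.34,-0.252,-0.013]], "twist": [0,0,0,0,0]}}

```text
time_s: 1.45
eef_pos: [357.8, 291.8, 250.1]
tcp_rot: [0.397, 3.116, 0.001]
wrist_force: [0.5, -0.0, -0.2]
finger_gap: 0.4
gripper_force: 0.0
```

Call:
{"fn": "apply_moves", "kwargs": {"offset": [[-0.068,-0.05,-0.003],[-0.136,-0.101,-0.006],[-0.204,-0.151,-0.009],[-0.272,-0.202,-0.011],[-0.34,-0.252,-0.013]], "twist": [0,0,0,0,0]}}

```text
time_s: 1.87
eef_pos: [464.3, 159.9, 255.3]
tcp_rot: [0.398, 3.116, 0.0]
wrist_force: [0.2, -0.5, 0.0]
finger_gap: -0.2
gripper_force: 0.0
```

Call:
{"fn": "apply_moves", "kwargs": {"offset": [[-0.068,-0.05,-0.003],[-0.136,-0.101,-0.006],[-0.204,-0.151,-0.009],[-0.272,-0.202,-0.011],[-0.34,-0.252,-0.013]], "twist": [0,0,0,0,0]}}

```text
time_s: 2.28
eef_pos: [570.6, 28.1, 260.3]
tcp_rot: [0.398, 3.116, 0.0]
wrist_force: [0.3, 0.7, 1.3]
finger_gap: 0.2
gripper_force: 0.0
```

Call:
{"fn": "apply_moves", "kwargs": {"offset": [[0,0,0],[0,0,0],[0,0,0],[0,0,0],[0,0,0]], "twist": [0.037,0.074,0.111,0.148,0.185]}}

```text
time_s: 2.7
eef_pos: [569.7, 29.5, 260.0]
tcp_rot: [-1.283, -2.868, 0.0]
wrist_force: [0.0, -0.2, -0.4]
finger_gap: 0.1
gripper_force: 0.0
```

Call:
{"fn": "apply_moves", "kwargs": {"offset": [[0,0,0],[0,0,0],[0,0,0],[0,0,0],[0,0,0]], "twist": [0.037,0.074,0.111,0.148,0.185]}}

```text
time_s: 3.12
eef_pos: [569.7, 29.8, 260.1]
tcp_rot: [2.05, 2.381, 0.0]
wrist_force: [0.1, 0.3, -1.3]
finger_gap: -0.5
gripper_force: 0.0
```

Call:
{"fn": "apply_moves", "kwargs": {"offset": [[0,0,0],[0,0,0],[0,0,0],[0,0,0],[0,0,0]], "twist": [0.035,0.07,0.099,0.099,0.099]}}

```text
time_s: 3.53
eef_pos: [569.7, 29.7, 260.1]
tcp_rot: [2.385, 2.044, 0.0]
wrist_force: [-0.6, 0.3, 0.9]
finger_gap: 0.1
gripper_force: 0.0
```

```bash
python3 - <<'E'
from h import *
o=r.get_obs();print({k:o[k] for k in('time_s','eef_pos','tcp_rot','qpos','finger_gap','wrist_force')})
w=r.camera("wrist")[:,:,::-1];np.save('w1.npy',np.r_[o['eef_pos'],o['tcp_rot']]);cv2.imwrite('pics/w1.png',w)
s=r.camera("side")[:,:,::-1]; cv2.imwrite('pics/s1.png',s)
s=cv2.resize(s[60:252,180:324],None,fx=2,fy=2,interpolation=cv2.INTER_CUBIC)
cv2.imwrite("pics/d.png",np.hstack([w,s]))
E
```

```text
{'time_s': 3.5333, 'eef_pos': array([569.69829221,  29.73541219, 260.12230333]), 'tcp_rot': array([2.38527704e+00, 2.04443877e+00, 5.30475464e-05]), 'qpos': array([-1.55839164e-01,  1.53482040e-01,  1.59567932e+00, -8.31907924e-06,
        1.39236967e+00, -2.25310472e-03]), 'finger_gap': 0.09094681950591933, 'wrist_force': array([-0.63616605,  0.3384489 ,  0.85391805])}
```

View pics/d.png

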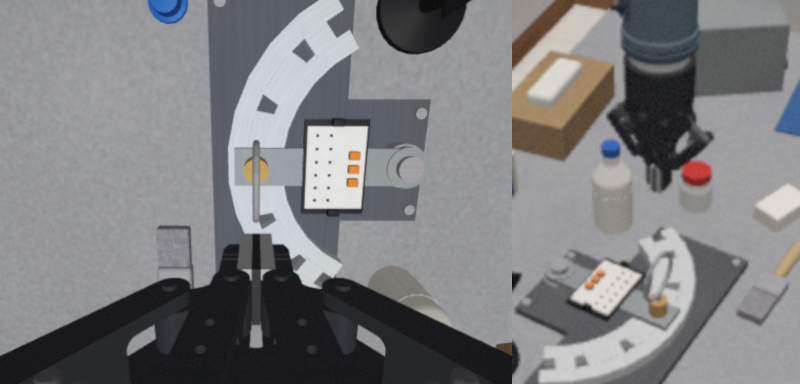

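Ring is edge-on at wrist (256,140–222), the arm lies along the image row, and the jaws are well aligned with it. I'll zoom in on the shut fingers to check for room behind the pads.

```bash
python3 - <<'E'
from h import *
w=cv2.imread('pics/w1.png'); s=cv2.imread('pics/s1.png')
a=cv2.resize(w[225:355,190:325],None,fx=4,fy=4,interpolation=cv2.INTER_CUBIC)
b=cv2.resize(s[105:170,220:285],None,fx=4,fy=4,interpolation=cv2.INTER_CUBIC)
b=cv2.copyMakeBorder(b,0,a.shape[0]-b.shape[0],0,0,cv2.BORDER_CONSTANT)
im=np.hstack([a,b]); im=np.clip(255*(im/255.)**.55,0,255).astype('uint8')
cv2.imwrite("pics/e.png",im)
E
```

```text
(no output)
```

View pics/e.png

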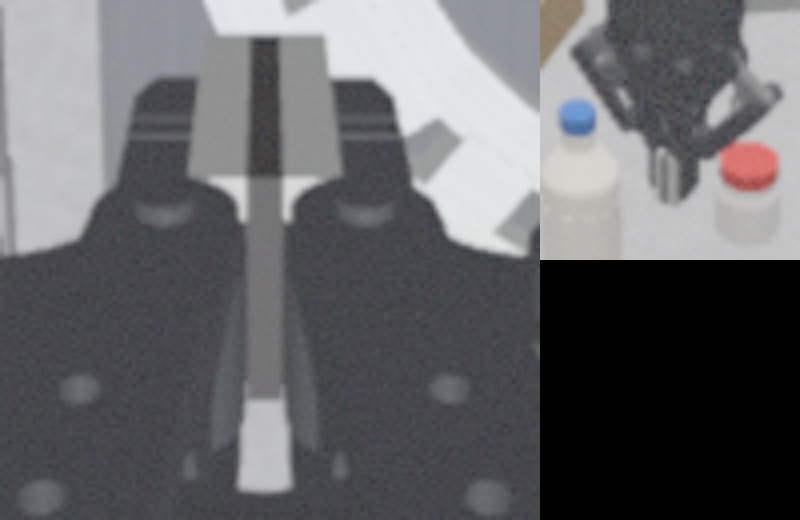

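```bash
python3 - <<'E'
from h import *
g=cv2.cvtColor(cv2.imread('pics/w1.png'),cv2.COLOR_BGR2GRAY).astype(int)
for y in list(range(134,160,3))+list(range(190,232,3)): print(y,g[y,246:268])
for y in (236,242,250,260,270,275,280,290,300,310,322,330,340): print(y,g[y,236:278])
E
```

```text
134 [209 210 211 203 205 209 210 211 208 208 208 211 210 211 210 208 208 209
 209 208 208 208]
137 [209 212 211 206 208 210 211 210 208 208 210 212 211 212 209 207 209 210
 208 208 209 210]
140 [213 212 206 208 210 211 208 191 157 124 115 129 162 198 207 209 210 209
 209 209 209 211]
143 [212 207 202 207 211 209 175 118  89  89  93  93  97 150 197 209 210 209
 209 209 210 212]
146 [201 187 194 200 201 197 154 114 109 117 121 119 116 135 191 207 207 207
 207 208 210 211]
149 [161 158 159 159 159 156 127 108 111 118 122 121 114 118 148 159 159 160
 160 159 160 160]
152 [163 163 163 160 162 159 130 107 112 119 123 121 115 120 150 160 162 161
 162 162 162 161]
155 [162 162 161 161 160 157 127 108 113 119 122 122 116 121 150 160 160 161
 162 161 161 161]
158 [160 151 126 101  88  86  97 116 131 139 144 142 132 111  90  85  93 121
 143 157 160 160]
190 [209 210 204 202 208 206 160 134 145 158 161 156 145 151 194 207 209 208
 208 208 207 211]
193 [208 210 210 206 207 205 162 137 146 156 160 156 147 152 194 207 209 209
 208 208 208 210]
196 [208 208 211 210 205 202 160 135 146 156 160 155 14
[... 2371 characters left out ...]
40 56 61 61 63 62 61 61 62
 48 36 34 35 29 25 24 25 25 24 25 27 24 24 25 27 27 26]
310 [25 26 24 29 27 28 28 28 29 32 38 42 38 38 37 41 53 63 61 61 61 60 60 59
 48 34 35 35 39 41 34 30 23 24 22 23 22 28 27 28 25 25]
322 [26 26 30 26 26 29 26 36 45 45 43 42 41 37 41 73 71 62 59 60 61 61 61 63
 75 52 36 36 36 40 40 38 38 29 25 23 26 27 25 27 26 24]
330 [ 29  31  24  27  29  28  32  43  44  45  42  40  39  42  69 134 148 150
 149 150 150 151 151 150 143 102  55  37  39  42  43  43  44  35  27  23
  26  27  27  27  26  25]
340 [ 43  45  40  32  28  27  25  29  23  22  25  25  29  49 113 146 153 156
 154 152 151 151 151 154 153 135  81  37  24  27  29  25  24  24  26  22
  27  35  47  44  33  25]
```

Ring column is 256.0, the same as the finger centre, and x is within about 0.2 mm. Behind the pads there is a notch the ring wire can sit in. My plan is to straddle the ring plane with the jaws open, go down, bring the pads nearly together through the opening (gap about 4 mm, so the 6 mm wire isn't pinched), and lift on the pads' rear shoulders.

Call:
{"fn": "apply_moves", "kwargs": {"offset": [[0,0,0],[0,0,0],[0,0,0.04],[0,0,0.12],[0,0,0.2]], "twist": [0,0,0,0,0], "jaw": 0}}

```text
time_s: 4.05
eef_pos: [571.0, 29.6, 180.8]
tcp_rot: [2.385, 2.04, 0.004]
wrist_force: [0.6, 0.4, -0.1]
finger_gap: 42.8
gripper_force: 0.0
```

Call:
{"fn": "apply_moves", "kwargs": {"offset": [[0,0,0.04],[0,0,0.08],[0,0,0.12],[0,0,0.16],[0,0,0.195]], "twist": [0,0,0,0,0]}}

```text
time_s: 4.47
eef_pos: [569.4, 29.8, 101.0]
tcp_rot: [-2.387, -2.042, 0.001]
wrist_force: [-0.3, -0.4, 0.2]
finger_gap: 42.6
gripper_force: 0.0
```

Call:
{"fn": "apply_moves", "kwargs": {"offset": [[0,0,0],[0,0,0],[0,0,0],[0,0,0],[0,0,0]], "twist": [0,0,0,0,0], "jaw": 0.65}}

```text
time_s: 4.88
eef_pos: [570.5, 29.6, 103.3]
tcp_rot: [2.387, 2.04, 0.002]
wrist_force: [-0.6, 0.2, -0.4]
finger_gap: 15.0
gripper_force: 0.0
```

```bash
python3 - <<'E'
from h import *
o=r.get_obs();print({k:o[k] for k in('time_s','eef_pos','tcp_rot','finger_gap','wrist_force')})
w=r.camera("wrist")[:,:,::-1];cv2.imwrite('pics/w2.png',w)
s=r.camera("side")[:,:,::-1]; cv2.imwrite('pics/s2.png',s)
a=cv2.resize(w[184:384,156:356],(400,400),interpolation=cv2.INTER_CUBIC)
s=cv2.resize(s[150:250,200:300],(400,400),interpolation=cv2.INTER_CUBIC)
im=np.hstack([a,s]);cv2.imwrite("pics/f.png",np.clip(255*(im/255.)**.6,0,255).astype('uint8'))
E
```

```text
{'time_s': 4.8833, 'eef_pos': array([570.54944498,  29.60207682, 103.34897378]), 'tcp_rot': array([2.38673955e+00, 2.04023098e+00, 2.21201322e-03]), 'finger_gap': 14.990982430397121, 'wrist_force': array([-0.59952814,  0.22990306, -0.361473  ])}
```

View pics/f.png

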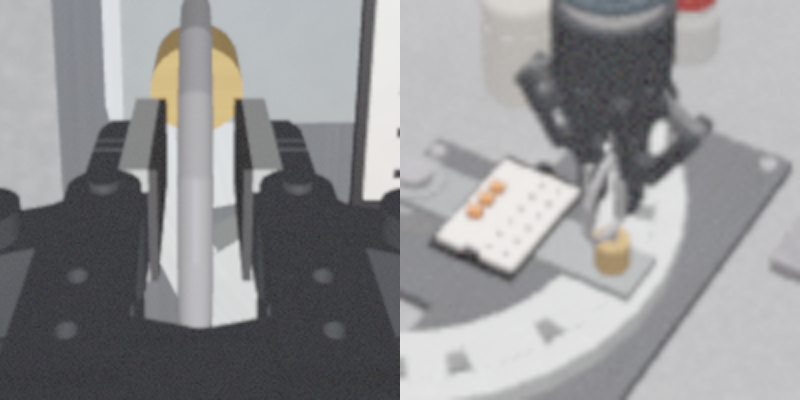

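Ring wire stands between the pads with the pads inside the opening. The arm was still settling, about 0.8 mm off. I'll close a little more and measure the centring.

Call:
{"fn": "apply_moves", "kwargs": {"offset": [[0,0,0],[0,0,0],[0,0,0],[0,0,0],[0,0,0]], "twist": [0,0,0,0,0], "jaw": 0.75}}

```text
time_s: 5.4
eef_pos: [569.7, 29.7, 102.1]
tcp_rot: [-2.388, -2.041, 0.0]
wrist_force: [-0.3, 0.1, -0.3]
finger_gap: 10.8
gripper_force: 0.0
```

```bash
python3 - <<'E'
from h import *
o=r.get_obs();print({k:o[k] for k in('time_s','eef_pos','finger_gap','wrist_force')})
w=r.camera("wrist")[:,:,::-1];cv2.imwrite('pics/w3.png',w)
g=cv2.cvtColor(w,cv2.COLOR_BGR2GRAY).astype(int)
for y in (238,250,262,275,290,310,325,335,340): print(y,g[y,230:282])
E
```

```text
{'time_s': 5.4, 'eef_pos': array([569.6645055 ,  29.74107911, 102.06823953]), 'finger_gap': 10.782119724427075, 'wrist_force': array([-0.3270757 ,  0.07204169, -0.30406339])}
238 [ 88  90  91  90  89  90  90  90  86  66  38  22  22  49 119 151 143 114
 105 111 120 126 131 134 138 141 143 142 141 139 137 131 124 114 113 150
 157 138  83  32  21  24  52  82  88  89  90  89  89  88  89  89]
250 [ 89  90  90  89  88  89  90  86  54  28  20  22  21  59 150 191 182 136
 109 114 120 125 131 135 138 142 142 142 142 139 136 131 125 116 124 188
 202 180 111  39  19  24  22  34  77  88  90  89  91  89  89  90]
262 [ 90  89  89  89  91  87  72  43  22  18  28  23  21  48 129 187 170 123
 106 115 121 126 132 135 138 140 142 142 141 139 137 130 125 115 123 186
 198 158  86  28  18  22  20  23  27  54  81  90  89  90  90  88]
275 [ 22  23  67 152 176 162 109  68  60  58  48  28  22  64 155 193 171 126
 113 119 126 134 139 144 149 156 156 153 150 147 143 138 131 122 121 168
 198 180 112  38  22  36  55  61  61  78 146 176 172 114  44  23]
290 [ 23  26  22  24  25  27  52  57  58  59  50  34  53 137 
[... 318 characters left out ...]
184 128  65  58  60  59  45  32  28  30  33  34  24]
325 [ 36  39  34  31  32  54  91  89  83  84  88 123 170 193 198 196 175 132
 114 122 130 137 143 148 152 153 154 154 154 152 148 142 134 125 130 183
 196 196 196 196 195 187 183 183 184 185 149  82  36  33  38  38]
335 [ 27  25  25  29  55  80  88  88  87  88  88  87  88  88  90  90  92  98
 109 121 131 136 142 147 151 153 154 154 154 152 147 142 132 124 135 179
 192 194 195 196 196 195 194 195 195 195 191 150  81  31  24  29]
340 [ 25  22  22  30  53  81  89  86  87  86  86  89  88  88  88  89  91  98
 110 120 131 136 142 147 151 153 155 154 153 151 148 141 132 122 135 184
 197 196 194 193 194 195 195 197 195 194 190 150  79  29  22  23]
```

Call:
{"fn": "apply_moves", "kwargs": {"offset": [[0,0,0],[0,0,0],[0,0,0],[0,0,0],[0,0,0]], "twist": [0,0,0,0,0], "jaw": 0.84}}

```text
time_s: 5.87
eef_pos: [569.7, 29.7, 102.1]
tcp_rot: [-2.388, -2.041, 0.0]
wrist_force: [-0.8, -0.1, -0.3]
finger_gap: 7.1
gripper_force: 0.0
```

Call:
{"fn": "apply_moves", "kwargs": {"offset": [[0,0,0],[0,0,0],[0,0,0],[0,0,0],[0,0,0]], "twist": [0,0,0,0,0], "jaw": 0.865}}

```text
time_s: 6.28
eef_pos: [569.7, 29.7, 102.1]
tcp_rot: [-2.388, -2.041, 0.0]
wrist_force: [0.2, -0.1, 0.4]
finger_gap: 5.9
gripper_force: 0.0
```

Call:
{"fn": "apply_moves", "kwargs": {"offset": [[0,0,0],[0,0,0],[0,0,0],[0,0,0],[0,0,0]], "twist": [0,0,0,0,0], "jaw": 0.885}}

```text
time_s: 6.7
eef_pos: [569.7, 29.7, 102.1]
tcp_rot: [2.388, 2.041, -0.0]
wrist_force: [0.7, -0.1, -0.2]
finger_gap: 5.1
gripper_force: 0.0
```

Call:
{"fn": "apply_moves", "kwargs": {"offset": [[0,0,0],[0,0,0],[0,0,0],[0,0,0],[0,0,0]], "twist": [0,0,0,0,0], "jaw": 0.91}}

```text
time_s: 7.12
eef_pos: [569.7, 29.7, 102.1]
tcp_rot: [2.388, 2.041, 0.0]
wrist_force: [0.4, 0.3, -0.3]
finger_gap: 4.0
gripper_force: 0.0
```

Call:
{"fn": "apply_moves", "kwargs": {"offset": [[0,0,0],[0,0,0],[0,0,0],[0,0,0],[0,0,0]], "twist": [0,0,0,0,0], "jaw": 0.925}}

```text
time_s: 7.53
eef_pos: [569.7, 29.7, 102.1]
tcp_rot: [-2.388, -2.041, 0.0]
wrist_force: [-0.4, -0.6, 0.0]
finger_gap: 3.4
gripper_force: 0.0
```

Call:
{"fn": "apply_moves", "kwargs": {"offset": [[0,0,-0.002],[0,0,-0.004],[0,0,-0.006],[0,0,-0.008],[0,0,-0.01]], "twist": [0,0,0,0,0]}}

```text
time_s: 7.95
eef_pos: [569.8, 29.7, 106.2]
tcp_rot: [2.388, 2.041, 0.0]
wrist_force: [0.8, 0.3, 0.1]
finger_gap: 3.2
gripper_force: 0.0
```

Clear at a 3.3 mm gap. Now I'll creep up until the hook takes load.

Call:
{"fn": "apply_moves", "kwargs": {"offset": [[0,0,-0.002],[0,0,-0.004],[0,0,-0.006],[0,0,-0.008],[0,0,-0.01]], "twist": [0,0,0,0,0]}}

```text
time_s: 8.37
eef_pos: [569.3, 29.8, 109.5]
tcp_rot: [-2.388, -2.041, 0.001]
wrist_force: [1.4, 0.5, -5.2]
finger_gap: 2.8
gripper_force: 2.8
```

Call:
{"fn": "apply_moves", "kwargs": {"offset": [[0,0,-0.002],[0,0,-0.004],[0,0,-0.006],[0,0,-0.008],[0,0,-0.01]], "twist": [0,0,0,0,0]}}

```text
time_s: 8.78
eef_pos: [569.4, 29.8, 113.9]
tcp_rot: [-2.388, -2.041, 0.001]
wrist_force: [1.3, -0.2, -6.2]
finger_gap: 3.5
gripper_force: 2.9
```

Call:
{"fn": "apply_moves", "kwargs": {"offset": [[0,0,-0.004],[0,0,-0.008],[0,0,-0.012],[0,0,-0.016],[0,0,-0.02]], "twist": [0,0,0,0,0]}}

```text
time_s: 9.2
eef_pos: [569.5, 29.8, 122.1]
tcp_rot: [-2.388, -2.041, 0.0]
wrist_force: [1.6, 0.6, -7.6]
finger_gap: 3.6
gripper_force: 3.3
```

Call:
{"fn": "apply_moves", "kwargs": {"offset": [[0,0,-0.004],[0,0,-0.008],[0,0,-0.012],[0,0,-0.015],[0,0,-0.015]], "twist": [0,0,0,0,0]}}

```text
time_s: 9.62
eef_pos: [569.6, 29.8, 128.2]
tcp_rot: [-2.388, -2.041, 0.0]
wrist_force: [0.4, -0.1, -8.7]
finger_gap: 3.3
gripper_force: 3.7
```

```bash
python3 - <<'E'
from h import *
o=r.get_obs();print({k:o[k] for k in('time_s','eef_pos','tcp_rot','finger_gap','wrist_force','torque')})
s=r.camera("side")[:,:,::-1]; cv2.imwrite('pics/s3.png',s)
f=lambda s:cv2.resize(s[160:230,215:285],(400,400),interpolation=cv2.INTER_CUBIC)
im=np.hstack([f(cv2.imread('pics/s2.png')),f(s)]);cv2.imwrite("pics/g.png",np.clip(255*(im/255.)**.6,0,255).astype('uint8'))
E
```

```text
{'time_s': 9.6167, 'eef_pos': array([569.64288642,  29.75968825, 128.24746322]), 'tcp_rot': array([-2.38809364e+00, -2.04113879e+00,  1.31833153e-04]), 'finger_gap': 3.339635505642255, 'wrist_force': array([ 0.37699726, -0.10689792, -8.68190831]), 'torque': array([ 0.00266147, -0.02301043, -0.01378636])}
```

View pics/g.png

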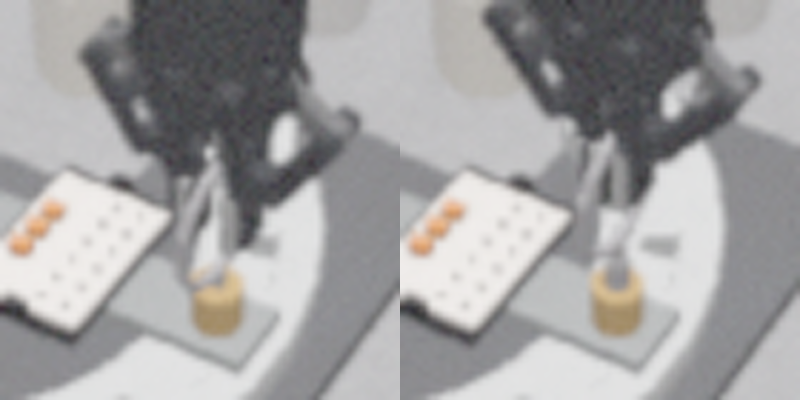

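Lifted: wrist force is -8.7 N, so the pin is about 19 mm up. Now the swing along the arc (tool x and twist positive).

Call:
{"fn": "apply_moves", "kwargs": {"offset": [[0.008,0.0001,0],[0.016,0.0003,0],[0.024,0.0007,0],[0.032,0.0013,0],[0.04,0.002,0]], "twist": [0.0064,0.0127,0.0191,0.0255,0.0318]}}

```text
time_s: 10.08
eef_pos: [572.8, 45.4, 127.9]
tcp_rot: [-2.488, -1.918, 0.001]
wrist_force: [0.1, -1.5, -8.4]
finger_gap: 3.0
gripper_force: 3.7
```

Call:
{"fn": "apply_moves", "kwargs": {"offset": [[0.008,0.0001,0],[0.016,0.0003,0],[0.024,0.0007,0],[0.032,0.0013,0],[0.04,0.002,0]], "twist": [0.0064,0.0127,0.0191,0.0255,0.0318]}}

```text
time_s: 10.5
eef_pos: [577.6, 60.6, 127.9]
tcp_rot: [-2.581, -1.791, 0.001]
wrist_force: [-0.5, -0.3, -7.5]
finger_gap: 3.4
gripper_force: 3.7
```

```bash
python3 - <<'E'
from h import *
o=r.get_obs();print({k:o[k] for k in('eef_pos','tcp_rot','finger_gap','wrist_force','torque')})
w=r.camera("wrist")[:,:,::-1];cv2.imwrite('pics/w4.png',w)
# orange parts / board in tool frame -> arm direction relative to the gripper
h=cv2.cvtColor(w,cv2.COLOR_BGR2HSV)
for nm,lo,hi in(('or',(5,170,120),(14,255,255)),('brass',(14,110,90),(26,255,255))):
    k=cv2.inRange(h,lo,hi);n,_,st,c=cv2.connectedComponentsWithStats(k)
    print(nm,[(c[i].round(1),st[i,4]) for i in range(1,n) if st[i,4]>40])
E
```

```text
{'eef_pos': array([577.64324031,  60.64005212, 127.87878519]), 'tcp_rot': array([-2.58072228e+00, -1.79135638e+00,  9.79235273e-04]), 'finger_gap': 3.384442037573721, 'wrist_force': array([-0.47238504, -0.33642922, -7.51830316]), 'torque': array([-0.08004676, -0.01169532,  0.04382577])}
or [(array([412.6, 185.4]), np.int32(100)), (array([410.6, 206.5]), np.int32(122)), (array([407.8, 225.3]), np.int32(103))]
brass [(array([413.7, 186.5]), np.int32(184)), (array([242.5, 209.1]), np.int32(320)), (array([269. , 208.8]), np.int32(341)), (array([411.1, 207.6]), np.int32(176)), (array([408.5, 228.2]), np.int32(170))]
```

Call:
{"fn": "apply_moves", "kwargs": {"offset": [[0.008,0.0001,0],[0.016,0.0003,0],[0.024,0.0007,0],[0.032,0.0013,0],[0.04,0.002,0]], "twist": [0.0064,0.0127,0.0191,0.0255,0.0318]}}

```text
time_s: 10.97
eef_pos: [583.9, 75.3, 127.9]
tcp_rot: [-2.667, -1.66, 0.001]
wrist_force: [-0.4, -0.3, -9.3]
finger_gap: 3.2
gripper_force: 3.8
```

Call:
{"fn": "apply_moves", "kwargs": {"offset": [[0.008,0.0001,0],[0.016,0.0003,0],[0.024,0.0007,0],[0.032,0.0013,0],[0.04,0.002,0]], "twist": [0.0064,0.0127,0.0191,0.0255,0.0318]}}

```text
time_s: 11.38
eef_pos: [591.8, 89.6, 127.9]
tcp_rot: [-2.747, -1.524, 0.001]
wrist_force: [-0.2, -0.4, -8.3]
finger_gap: 3.3
gripper_force: 3.8
```

Call:
{"fn": "apply_moves", "kwargs": {"offset": [[0,0,0],[0,0,0],[0,0,0],[0,0,0],[0,0,0]], "twist": [0,0,0,0,0]}}

```text
time_s: 11.8
eef_pos: [591.8, 89.4, 128.1]
tcp_rot: [-2.746, -1.527, 0.0]
wrist_force: [-1.1, 1.5, -8.0]
finger_gap: 3.2
gripper_force: 3.9
```

```bash
python3 - <<'E'
from h import *
from scipy.spatial.transform import Rotation as R
def P(p,rv,u,v,z):
    m=r.camera_model('wrist');f=192/np.tan(np.radians(m['fovy']/2))
    K=np.array([[f,0,m['cx']],[0,f,m['cy']],[0,0,1]])
    q=cv2.undistortPoints(np.array([[[u,v]]],float),K,np.array([m['k1'],0,0,0,0]))[0,0]
    T=m['tool_from_camera'];M=R.from_rotvec(rv).as_matrix()
    d=M@T[:3,:3]@np.array([*q,1]);c=p+M@T[:3,3];return c+d*(z-c[2])/d[2]
def orange(w):
    k=cv2.inRange(cv2.cvtColor(w,cv2.COLOR_BGR2HSV),(5,170,120),(14,255,255));n,_,st,c=cv2.connectedComponentsWithStats(k)
    o=sorted([c[i] for i in range(1,n) if 40<st[i,4]],key=lambda a:-a[0])[:3];return sorted(o,key=lambda a:a[1])
o=r.get_obs();w=r.camera("wrist")[:,:,::-1];cv2.imwrite('pics/w5.png',w)
print({k:o[k] for k in('time_s','eef_pos','tcp_rot','finger_gap','wrist_force')})
a=np.load('w1.npy');A=[]
for p,rv,im in((a[:3],a[3:],cv2.imread('pics/w1.png')),(o['eef_pos'],o['tcp_rot'],w)):
    q=orange(im);X=np.array([P(p,rv,*c,54) for c in q]);d=X[0]-X[-1];A.append(np.arctan2(d[1],d[0]));print(q,X.round(1),A[-1])
    print(np.degrees(0),X.mean(0)-[726.8,4.7,0])
print('swing',A[0]-A[1])
# arc of centroid about pivot
E
```

```text
{'time_s': 11.8, 'eef_pos': array([591.80688625,  89.43587454, 128.08019244]), 'tcp_rot': array([-2.74558284e+00, -1.52653972e+00,  8.29387078e-05]), 'finger_gap': 3.1645770459978646, 'wrist_force': array([-1.06586535,  1.51837676, -7.96710665])}Traceback (most recent call last):
  File "<stdin>", line 16, in <module>
IndexError: index 0 is out of bounds for axis 0 with size 0
```

The swing is at the commanded 0.40 rad with gentle force. I'll lower it.

Call:
{"fn": "apply_moves", "kwargs": {"offset": [[0,0,0.006],[0,0,0.012],[0,0,0.018],[0,0,0.024],[0,0,0.03]], "twist": [0,0,0,0,0]}}

```text
time_s: 12.27
eef_pos: [591.9, 89.4, 115.9]
tcp_rot: [2.746, 1.526, -0.0]
wrist_force: [-1.3, 2.0, -5.8]
finger_gap: 3.0
gripper_force: 3.3
```

Call:
{"fn": "apply_moves", "kwargs": {"offset": [[0,0,0.004],[0,0,0.008],[0,0,0.012],[0,0,0.014],[0,0,0.014]], "twist": [0,0,0,0,0]}}

```text
time_s: 12.68
eef_pos: [591.9, 89.4, 110.4]
tcp_rot: [-2.746, -1.526, 0.0]
wrist_force: [-1.4, 1.0, -5.6]
finger_gap: 3.4
gripper_force: 3.2
```

Still loaded at this height, so the pin has entered the hole. I'll continue down to unload.

Call:
{"fn": "apply_moves", "kwargs": {"offset": [[0,0,0.004],[0,0,0.008],[0,0,0.012],[0,0,0.016],[0,0,0.02]], "twist": [0,0,0,0,0]}}

```text
time_s: 13.1
eef_pos: [592.5, 89.7, 103.4]
tcp_rot: [2.745, 1.526, 0.002]
wrist_force: [-3.2, 2.3, 2.9]
finger_gap: 3.4
gripper_force: 2.2
```

Call:
{"fn": "apply_moves", "kwargs": {"offset": [[0,0,0],[0,0,0],[0,0,0],[0,0,0],[0,0,0]], "twist": [0,0,0,0,0]}}

```text
time_s: 13.52
eef_pos: [592.2, 89.4, 102.7]
tcp_rot: [2.746, 1.526, 0.001]
wrist_force: [-1.5, 0.8, 1.8]
finger_gap: 3.0
gripper_force: 1.4
```

```bash
python3 - <<'E'
from h import *
o=r.get_obs();print({k:o[k] for k in('time_s','eef_pos','finger_gap','wrist_force')})
w=r.camera("wrist")[:,:,::-1];cv2.imwrite('pics/w6.png',w)
s=r.camera("side")[:,:,::-1]; cv2.imwrite('pics/s6.png',s)
s=cv2.resize(s[150:246,190:286],(384,384),interpolation=cv2.INTER_CUBIC)
im=np.hstack([w[:,100:],s])
im=np.clip(255*(im/255.)**.6,0,255).astype('uint8');cv2.imwrite("pics/i.png",im)
g=cv2.cvtColor(w,cv2.COLOR_BGR2GRAY).astype(int)
for y in (225,230,262,275,290,310,325,335): print(y,g[y,230:282])
E
```

```text
{'time_s': 13.5167, 'eef_pos': array([592.15520459,  89.37248489, 102.66935797]), 'finger_gap': 2.9539597412423446, 'wrist_force': array([-1.53453015,  0.83734879,  1.84074924])}
225 [155 153 151 155 155 156 155 155 155 156 155 155 155 157 156 152 121  92
  95  99 105 108 114 117 120 120 120 120 120 118 114 109 104 114 145 154
 156 156 156 155 155 156 155 155 157 156 155 155 155 154 153 153]
230 [153 153 157 158 158 158 158 158 159 159 158 159 159 157 158 155 118  90
  95 101 106 111 117 121 125 126 125 126 124 120 117 111 106 115 148 158
 158 158 159 159 160 159 159 159 160 160 158 159 157 155 154 152]
262 [ 24  26  36  75  86  88  89  89  88  88  88  89  89  88  88  86  92 102
 110 119 123 130 135 139 141 142 143 142 140 139 134 126 119 104  69  79
  87  88  89  88  88  88  88  89  89  88  88  90  85  53  26  22]
275 [ 30  30  35  31  31  23  29  22  24  27  23  24  26  40  94 120 109 109
 117 126 132 137 143 149 155 157 155 152 148 144 140 133 125 109  91 142
 169 144  85  35  27  23  22  23  29  25  26  27  26  31  31  26]
290 [ 21  23  25  27  22  26  23  26  23  25  24  22  24  30  30  48  88 106
 119 127 134 141 147 154 161 165 165 160 154 149 143 136 125 112  78  44
  28  22  21  23  26  21  23  24  24  25  22  26  25  23  22  25]
310 [ 25  21  24  27  27  31  27  25  25  31  30  39  39  37  36  49  89 107
 119 126 134 140 146 152 160 164 164 159 154 149 143 136 125 111  78  41
  29  30  32  35  34  26  24  26  22  21  21  23  26  24  27  23]
325 [ 24  25  24  25  27  27  30  29  26  40  43  39  41  41  36  42  86 105
 119 127 134 141 145 150 151 154 154 153 151 149 142 135 125 124 152 131
  77  35  33  37  37  40  39  29  27  19  25  24  22  24  23  24]
335 [ 24  28  28  27  27  29  24  28  33  39  41  34  32  26  28  55  86 104
 115 126 132 140 146 149 153 152 153 153 151 148 142 133 125 134 177 185
 147  79  32  30  30  38  41  30  26  23  23  21  22  21  26  22]
```

View pics/i.png

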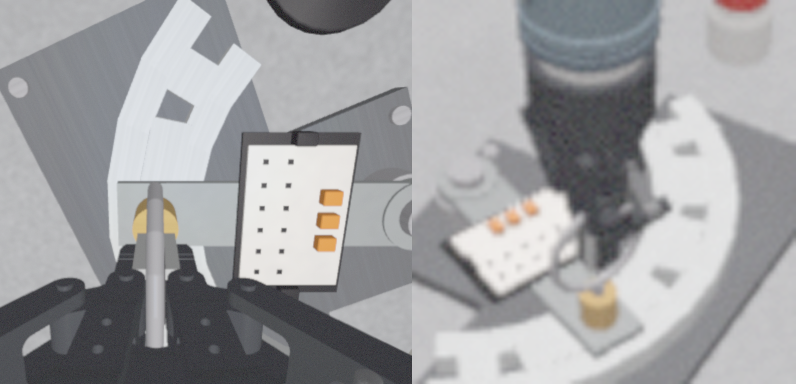

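The arm is one hole over: only one free hole is left on the +y side. The ring is down at the boss, with a slight drag of about 1.8 N. I'll open the jaws and rise out.

Call:
{"fn": "apply_moves", "kwargs": {"offset": [[0,0,0],[0,0,0],[0,0,0],[0,0,0],[0,0,0]], "twist": [0,0,0,0,0], "jaw": 0.75}}

```text
time_s: 14.03
eef_pos: [592.0, 89.3, 102.4]
tcp_rot: [2.746, 1.526, 0.0]
wrist_force: [1.0, -0.5, 0.4]
finger_gap: 10.8
gripper_force: 0.0
```

Call:
{"fn": "apply_moves", "kwargs": {"offset": [[0,0,0],[0,0,0],[0,0,0],[0,0,0],[0,0,0]], "twist": [0,0,0,0,0], "jaw": 0}}

```text
time_s: 14.45
eef_pos: [591.9, 89.4, 102.5]
tcp_rot: [2.746, 1.526, 0.0]
wrist_force: [-0.4, 0.5, -0.1]
finger_gap: 42.8
gripper_force: 0.0
```

Call:
{"fn": "apply_moves", "kwargs": {"offset": [[0,0,-0.02],[0,0,-0.05],[0,0,-0.08],[0,0,-0.11],[0,0,-0.14]], "twist": [0,0,0,0,0]}}

```text
time_s: 14.87
eef_pos: [592.5, 89.4, 160.7]
tcp_rot: [2.745, 1.526, 0.002]
wrist_force: [-0.0, 0.0, 0.7]
finger_gap: 42.7
gripper_force: 0.0
```

Call:
{"fn": "apply_moves", "kwargs": {"offset": [[0,0,-0.04],[0,0,-0.08],[0,0,-0.12],[0,0,-0.16],[0,0,-0.2]], "twist": [0,0,0,0,0]}}

```text
time_s: 15.28
eef_pos: [592.1, 89.4, 240.8]
tcp_rot: [2.745, 1.526, 0.002]
wrist_force: [-0.3, 0.0, 0.2]
finger_gap: 42.5
gripper_force: 0.0
```

Call:
{"fn": "apply_moves", "kwargs": {"offset": [[0,0,-0.04],[0,0,-0.06],[0,0,-0.06],[0,0,-0.06],[0,0,-0.06]], "twist": [0,0,0,0,0]}}

```text
time_s: 15.7
eef_pos: [591.3, 89.4, 261.6]
tcp_rot: [-2.745, -1.526, 0.002]
wrist_force: [-0.7, -0.2, -0.5]
finger_gap: 42.9
gripper_force: 0.0
```

```bash
python3 - <<'E'
from h import *
o=r.get_obs();print({k:o[k] for k in('time_s','eef_pos','tcp_rot','finger_gap','wrist_force')})
w=r.camera("wrist")[:,:,::-1];cv2.imwrite('pics/w7.png',w)
s=r.camera("side")[:,:,::-1];cv2.imwrite('pics/s7.png',s)
c=r.camera("scene")[:,:,::-1]
z=lambda s,x,y,n:cv2.resize(s[y:y+n,x:x+n],(400,400),interpolation=cv2.INTER_CUBIC)
cv2.imwrite("pics/j.png",np.hstack([z(s,170,150,100),z(c,215,140,120)]))
E
```

```text
{'time_s': 15.7, 'eef_pos': array([591.34431174,  89.43136088, 261.59360975]), 'tcp_rot': array([-2.74517288e+00, -1.52606019e+00,  1.93269592e-03]), 'finger_gap': 42.91291096876915, 'wrist_force': array([-0.67286017, -0.20493083, -0.48789897])}
```

View pics/j.png

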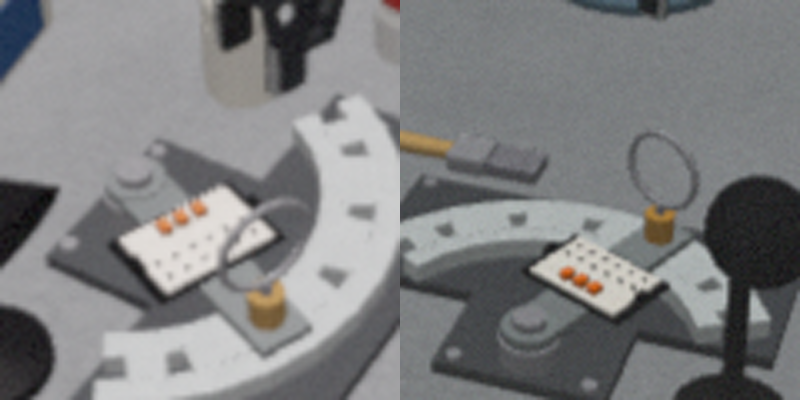

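Call:
{"fn": "apply_moves", "kwargs": {"offset": [[0,0,0],[0,0,0],[0,0,0],[0,0,0],[0,0,0]], "twist": [0,0,0,0,0]}}

```text
time_s: 16.27
eef_pos: [591.9, 89.4, 262.4]
tcp_rot: [-2.746, -1.526, 0.0]
wrist_force: [-0.2, 0.7, -0.2]
finger_gap: 42.6
gripper_force: 0.0
```

```bash
python3 -c "
from cell import r
print(r.finish_job())"
```

```text
the job is handed in; nothing more can be done
None
```

I hooked the ring without pinching it, lifted the pin, swung the arm one hole to the nozzle's (+y) side and let the pin drop; the last pictures show it home and the fingers clear, and I handed the job in at about 16 s; no verdict came back.

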